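Hang the chalk block on the cream jug

ROBOT

A 6-joint arm with a two-finger parallel gripper is mounted at the origin on the work surface. World frame = base frame: x ahead of the robot, y to its left, z up, the work surface at z = 0. Lengths are in mm, angles in degrees, forces in N, time in s.
With the tool pointing down it reaches from about 350 to 850 mm from the base axis. Payload 8.1 kg.
Tool frame: the origin (TCP) lies at the very end of the fingers, on their centre line; the grasp point (between the pads) lies r.tcp_to_grasp behind it (r.tcp_to_grasp is the distance from the TCP to the grasp point, in mm); z points along the fingers, y is the line along which they close (so a half turn about z gives the same grasp; the last joint's range is limited). The gripper opens to 85 mm and grips with 20 to 120 N. Pads are 22 mm wide; open, the fingers measure 114 mm over their backs; the gripper's body (76 mm by 85 mm) begins 54 mm behind the grasp point. The pads swing forward as they close: fully open they stand 13 mm farther back than shut.
Start: joints at [67.3, 7.471, 85.268, -0, 87.261, -4.893], TCP at [183.471, 571.265, 231.292] pointing down, gripper open.
Joint ranges: [-169.43, 169.43], [-51.17, 129.36], [1.28, 143.12], [-76.62, 256.62], [0, 156.53], [-152.29, 152.29]. Speed limits (degrees/s): [136.94, 136.94, 159.86, 180, 180, 180].

INTERFACE

Orientations are given as [roll, pitch, yaw] about the fixed x, y, z axes, in that order (R = Rz(yaw) Ry(pitch) Rx(roll)).
In Python, from bench import r gives the robot as it stands.
- The arm moves only by the shell command python3 -m handwheel 'ROWS' [OPENING] [FORCE]. ROWS is JSON, a list of rows, each a list of 4 numbers: the shift along the tool's x, y, z in m, then the turn about the tool's z in degrees. A call has 1 to 10 rows; each row shifts and turns the commanded pose from where the row before left it, along the tool's axes as they then stand; what a row does not reach is not made up. A row lasts 1/10 s, in which the tool goes at most 50 mm and 8.59 degrees, less where a joint would pass 70% of its speed; a pose out of reach is approached as far as the arm can. A call is refused whole if a number of a shift passes 0.05 or a number of a turn 8.59, either way. A call with a gripper value outside its range is refused whole. OPENING is the finger opening in m, from 0 to 0.0854, set as the call begins (- or left out, the last holds). The fingers move at their own pace and stop on an object; FORCE is the grip in N (left out, the last holds). Time passes only in rows, so rows that do not move let the fingers close. It gives the time, the measured TCP pose, the force, the opening and the grip force at its end, in the units of the state.
- r.sense(): the state, without advancing time (a new reading comes with each control period).
- r.snapshot(name): name is "scene" or "top" or "wrist"; returns the picture (480x640x3 uint8, red, green, blue); there is no depth.
- r.camera_params(name): a dict with "fx", "fy", "cx", "cy" (pixels), "R" (3x3) and "t" (3): a world point X has camera coordinates R X + t; the wrist camera has in their place "mount" (4x4, takes a point from camera to tool coordinates, whose origin is the TCP and whose axes are the flange's). Camera axes: x right, y down, z forward; pixel columns grow to the right and rows downward; lengths in mm; the calibration is good to about 2 mm. A picture is of the moment at which its call begins: read the wrist's pose just before it. camera_params takes no time and is no camera call.
- r.hand_in(): hands the job in; it is judged then, once.
The state is a dict: "time": time; "joint_pos": joint angles; "qd": joint speeds; "joint_efforts": joint torques, N m; "tool_pos": TCP position; "tcp_rot": TCP orientation; "ft_force": force on the tool from outside, world axes, zero at the start; "wrist_torque": the same for the moment, N m; "finger_gap": finger opening in mm; "grip_force": force on a finger pad.
Only numpy, scipy, OpenCV 4.12 (cv2) and the standard library are available. Lean on these libraries where they do the work, as an engineer would, in place of code of your own. Each camera call takes 0.05 s, during which the arm holds its last target. There are 200 camera calls.

TASK

Hang the dark walnut chalk block by its own brass hook over the rim of the cream jug, so that the block hangs on the outside of the jug, clear of the table, and stays there. Leave the cream jug standing upright about where it is, and do not disturb the pale chalk block or the brown jug.

Things in the scene. Friction and masses are not known exactly. Their poses are not given: they have to be found in the camera images.
- chalk_block_mid (a point): Centre of the loose dark walnut chalk block (about 160 g, white chalk stubs, brass hook), in mm 40 deep (x), 50 wide (y), 70 high (z), upright on the table; point 35 above its underside. z up; +x points out of its back, where the hook is. Grasp across its 50 mm width (y), in the upper half; chalk stubs stand 14 above its top, the hook's peak 11
- chalk_block_hook (a point): Point under the peak of the brass strap hook's roof, where the rim should lie: in mm, from the block's centre 35 along +x (its back) and 41.5 up; same axes. Strap 18 wide (y), 3 thick. Gap 24 wide in x (12 either side of the point), open downwards, between block and a tongue parallel to its back; the tongue's tip flares out to 20 beyond the point and ends 41 below it
- cream_jug_rim (a point): Centre of the open, empty mouth of the loose cream-glazed jug (about 1.3 kg), at rim height, 150 mm above the table. Round: rim outer radius 58 mm, wall 6 thick, so mid-rim radius 55; belly radius at most 60. z up; the handle sticks out to 104 from the axis along the point's +x and stays below the rim; a small pouring lip juts out to about 75 at the rim along its +y
- brown_jug_rim (a point): The same point and axes of the brown jug, a lookalike of the same size and shape: leave it alone
- pale_block_mid (a point): Centre of the pale wood chalk block with a steel hook and blue chalk, a lookalike of the same size and axes: leave it alone
Mind the look-alikes: they are no part of the job. What is shaped like the part that bears chalk_block_mid but green is not meant. Several things look just like the part that bears cream_jug_rim: the one meant starts nearest to the robot's base.

How it is judged:
By the outcome, as a careful person would: the job done as asked, in the order asked, and still so for the second after the job is handed in, with the robot touching nothing.
It also fails if it takes over 46 s, if anything falls off the work surface, if the arm or the gripper's body presses on something with over 40 N, if the wrist force passes 120 N, or if a joint passes its speed limit or range.

## Working session

There is one attempt and no reset: what is moved stays moved. The work goes in short steps, Python scripts to look and compute and a shell command to move; the robot and the scene stay as the last step left them, time stands still between calls to the robot, and variables do not carry over. Pictures are saved under pics/ and viewed, at most 10 in all, crops included, and the job is handed in when it is done.

```bash
mkdir -p pics; ls
python3 - <<'E'
from bench import r
import cv2,json
for n in("top","scene"):
    cv2.imwrite(f"pics/{n}0.png",r.snapshot(n)[:,:,::-1]); p=r.camera_params(n); print(n,{k:(v.tolist() if hasattr(v,'tolist') else v) for k,v in p.items()})
print(r.camera_params("wrist"),r.tcp_to_grasp,r.sense())
E
```

```text
pics
top {'fx': 489.5046574070167, 'fy': 489.5046574070167, 'cx': 324.40236531156893, 'cy': 240.2748741769747, 'R': [[-0.020358918808889945, -0.999723782123835, -0.011741970914109192], [-0.9930168117432835, 0.021584562589439013, -0.1159815427256696], [0.11620295185638255, 0.009298715709029366, -0.9931819611058316]], 't': [-10.91172323653622, 499.9447558993283, 1241.4095606381898]}
scene {'fx': 510.30597475266313, 'fy': 510.30597475266313, 'cx': 325.63888531536736, 'cy': 248.74513054008438, 'R': [[0.7524887023397193, 0.6585404811142092, -0.009229712073042852], [0.49387601063043474, -0.5734934457055267, -0.6535990773070052], [-0.4357146302051977, 0.4872675881552845, -0.756784684410619]], 't': [-359.8414558845196, -193.63636898571386, 1416.148483474384]}
{'fx': 366.22642060940353, 'fy': 366.22642060940353, 'cx': 322.8918032741254, 'cy': 239.62479735204678, 'mount': array([[ 6.40019975e-04, -9.52386100e-01, -3.04893927e-01,
         7.69817901e+01],
       [ 9.99999694e-01,  4.72275870e-04,  6.23924547e-04,
         1.14408259e-01],
       [-4.50223022e-04, -3.04894232e-01,  9.52386111e-01,
        -1.41603391e+02],
       [ 0.00000000e+00,  0.00000000e+00,  0.00000000e+00,
         1.00000000e+00]])} 18.700000000000003 {'time': 0.1, 'joint_pos': array([ 6.72990402e+01,  7.51159154e+00,  8.53222781e+01,  1.35328942e-03,
        8.72616674e+01, -4.89535558e+00]), 'qd': array([-0.04532237, -0.02729603, -0.21767261, -0.01474508,  0.00601308,
       -0.07571785]), 'joint_efforts': array([ 1.00459336e-03, -5.70959294e+01, -5.01936471e+01, -2.18212017e-04,
        8.34338396e-03,  1.17024151e-04]), 'tool_pos': array([183.27733712, 570.80973179, 230.34818044]), 'tcp_rot': array([-1.79904927e+02, -9.49946792e-03,  1.62194322e+02]), 'ft_force': array([-0.18257998,  0.20694682,  0.35826092]), 'wrist_torque': array([ 0.01649851, -0.01193086, -0.01819097]), 'grip_force': 0.0, 'finger_gap': 85.39217952410542}
```

View pics/top0.png

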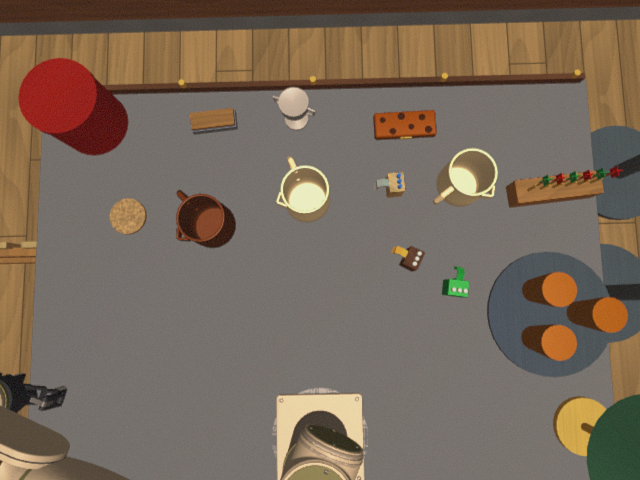

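View pics/scene0.png

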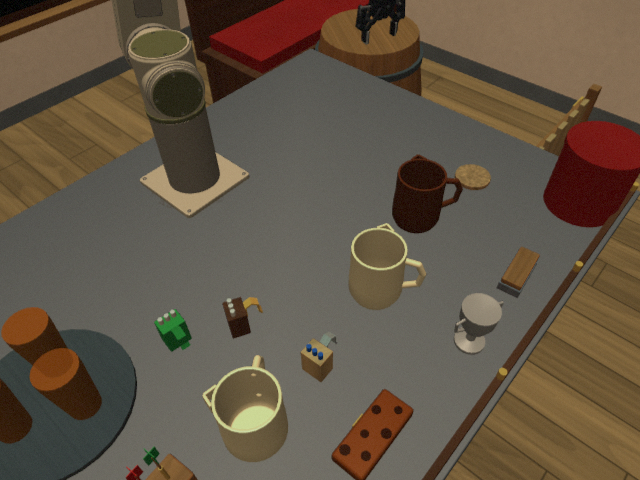

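```bash
cat > h.py <<'E'
import numpy as np,cv2
from bench import r
from scipy.spatial.transform import Rotation as Ro
def cam(n,s=None):
    p=r.camera_params(n); K=np.array([[p['fx'],0,p['cx']],[0,p['fy'],p['cy']],[0,0,1]])
    if n!='wrist': return K,np.array(p['R']),np.array(p['t'])
    T=np.eye(4);T[:3,:3]=Ro.from_euler('xyz',s['tcp_rot'],degrees=True).as_matrix();T[:3,3]=s['tool_pos']
    M=np.linalg.inv(T@p['mount']); return K,M[:3,:3],M[:3,3]
def ray(c,uv,z):
    K,R,t=c; uv=np.atleast_2d(np.asarray(uv,float)); d=(np.c_[uv,np.ones(len(uv))]@np.linalg.inv(K).T)@R
    C=-R.T@t; return C+d*((z-C[2])/d[:,2])[:,None]
def proj(c,X):
    K,R,t=c; q=(np.atleast_2d(X)@R.T+t)@K.T; return q[:,:2]/q[:,2:]
E
python3 - <<'E'
from h import *
im=cv2.imread('pics/top0.png');c=cam('top')
cv2.imwrite('pics/crop1.png',cv2.resize(im[150:285,270:445],None,fx=4,fy=4,interpolation=cv2.INTER_CUBIC))
hsv=cv2.cvtColor(im,cv2.COLOR_BGR2HSV)
b=im.astype(int)
w=((hsv[...,2]>150)&(hsv[...,1]<50)).astype(np.uint8); w[:240]=0;w[275:]=0;w[:,:390]=0;w[:,435:]=0
n,_,st,ce=cv2.connectedComponentsWithStats(w); print(ce[1:],st[1:,4]); print(ray(c,ce[1:],84).round(1))
br=((hsv[...,1]>120)&(hsv[...,0]>8)&(hsv[...,0]<30)&(hsv[...,2]>90)).astype(np.uint8);br[:235]=0;br[275:]=0;br[:,:385]=0;br[:,430:]=0
n,_,st,ce=cv2.connectedComponentsWithStats(br); print(ce[1:],st[1:,4]); print(ray(c,ce[1:],78).round(1))
cr=((hsv[...,1]>40)&(hsv[...,0]>18)&(hsv[...,0]<35)&(hsv[...,2]>110)).astype(np.uint8)
cr[:150]=0;cr[230:]=0;cr[:,:270]=0;cr[:,340:]=0
P=ray(c,np.argwhere(cr)[:,::-1],150)[:,:2]; print(P.min(0),P.max(0)); print(ray(c,[[305,190]],150))
E
```

```text
[[419.35714286 252.92857143]
 [416.5        258.28571429]
 [414.5        263.28571429]] [14 14 14]
[[ 456.6 -255.7   84. ]
 [ 443.5 -248.1   84. ]
 [ 431.3 -242.7   84. ]]
[[406.25       254.62109375]
 [417.33333333 249.66666667]
 [423.         252.        ]
 [422.5        254.5       ]
 [420.         257.        ]] [256   3   1   2   1]
[[ 453.6 -224.2   78. ]
 [ 465.4 -252.2   78. ]
 [ 459.3 -265.9   78. ]
 [ 453.1 -264.4   78. ]
 [ 447.  -258.    78. ]]
[529.71439553 -36.08203104] [688.03533786  90.31742872]
[[606.69912708  21.08368198 150.        ]]
```

View pics/crop1.png

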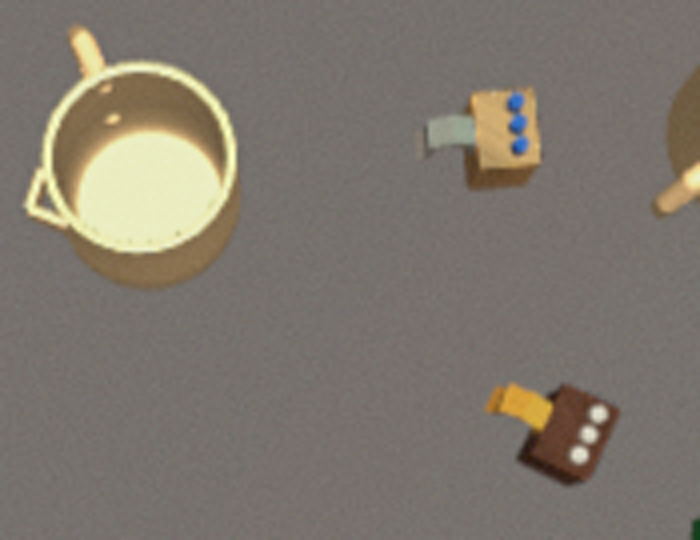

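The crop shows the near cream jug's rim centred at about pixel (305,189), with the handle up and to the left and the lip to the left. The walnut block is at about (413,257), with its hook pointing up-left (world yaw about 63°). I'll move above the block next.

```bash
python3 -m handwheel '[[-0.034,-0.028,0,0],[-0.034,-0.028,0,0],[-0.034,-0.028,0,0],[-0.034,-0.028,0,0],[-0.034,-0.028,0,0],[-0.034,-0.028,0,0],[-0.034,-0.028,0,0],[-0.034,-0.028,0,0],[-0.034,-0.028,0,0],[-0.034,-0.028,0,0]]'
python3 -m handwheel '[[-0.0155,-0.041,0.004,0],[-0.0155,-0.041,0.004,0],[-0.0155,-0.041,0.004,0],[-0.0155,-0.041,0.004,0],[-0.0155,-0.041,0.004,0],[-0.0155,-0.041,0.004,0],[-0.0155,-0.041,0.004,0],[-0.0155,-0.041,0.004,0],[-0.0155,-0.041,0.004,0],[-0.0155,-0.041,0.004,0]]'
python3 -m handwheel '[[0,0,0,8.5],[0,0,0,8.5],[0,0,0,8.5],[0,0,0,8.5],[0,0,0,8.5],[0,0,0,8.5],[0,0,0,8.5],[0,0,0,8.5],[0,0,0,8.5],[0,0,0,8.5]]'
python3 -m handwheel '[[0,0,0,7.2],[0,0,0,7.2],[0,0,0,0],[0,0,0,0],[0,0,0,0]]'
python3 - <<'E'
from h import *
import json
s=r.sense();im=r.snapshot('wrist')[:,:,::-1];cv2.imwrite('pics/w1.png',im);np.savez('w1.npz',p=s['tool_pos'],o=s['tcp_rot'])
print(s['tool_pos'],s['tcp_rot'],s['time'])
E
```

```text
time: 1.1
tool_pos: [422.0, 199.0, 231.0]
tcp_rot: [-180.0, -0.0, 162.2]
ft_force: [-0.0, 0.6, 0.8]
finger_gap: 85.2
grip_force: 0.0
time: 2.1
tool_pos: [443.3, -238.8, 190.8]
tcp_rot: [180.0, -0.0, 162.2]
ft_force: [0.9, 0.5, 1.0]
finger_gap: 85.3
grip_force: 0.0
time: 3.1
tool_pos: [443.4, -236.9, 190.8]
tcp_rot: [-180.0, -0.0, 76.8]
ft_force: [-0.1, 0.3, 0.3]
finger_gap: 85.5
grip_force: 0.0
time: 3.6
tool_pos: [443.6, -237.0, 191.1]
tcp_rot: [-180.0, -0.0, 63.0]
ft_force: [0.3, 0.6, -0.2]
finger_gap: 85.5
grip_force: 0.0
[ 443.63528544 -236.98108293  191.14383747] [-1.79980463e+02 -4.20840176e-04  6.29604219e+01] 3.6
```

View pics/w1.png

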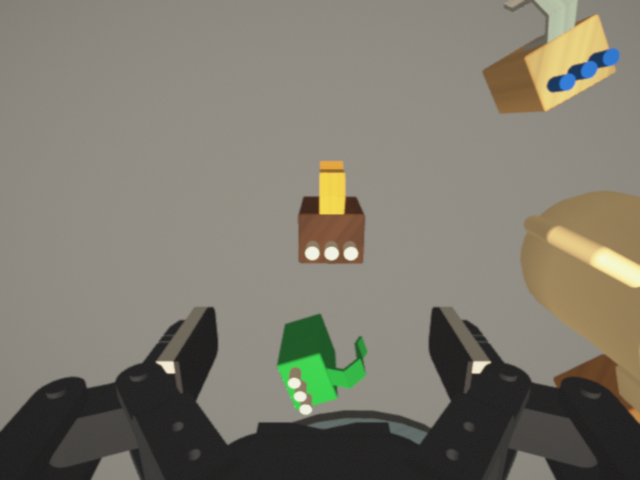

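The wrist view shows the walnut block squarely aligned. Its top face spans about (299..364, 213..262), the hook points up at (332,187), and the green block is well off to one side.

Run:
```python
from h import *
d=np.load('w1.npz');s=dict(tool_pos=d['p'],tcp_rot=d['o']);c=cam('wrist',s)
im=cv2.imread('pics/w1.png');hsv=cv2.cvtColor(im,cv2.COLOR_BGR2HSV)
w=((hsv[...,2]>180)&(hsv[...,1]<60)).astype(np.uint8);w[:235]=0;w[270:]=0;w[:,:295]=0;w[:,370:]=0
n,_,st,ce=cv2.connectedComponentsWithStats(w);S=ray(c,ce[1:],84);print(ce[1:].round(1).tolist(),S.round(1).tolist())
# top face mask
g=cv2.GaussianBlur(im,(3,3),0).astype(int);m=((g[...,2]-g[...,0]>25)&(hsv[...,0]<14)).astype(np.uint8);m[:190]=0;m[275:]=0;m[:,:285]=0;m[:,380:]=0
for v in (220,230,240): 
    x=np.where(m[v])[0]; print(v,x.min(),x.max(),ray(c,[[x.min()-.5,v],[x.max()+.5,v]],70).round(1).tolist())
y=np.where(m[:,305])[0];print(y.min(),y.max(), im[195:270:1,305].mean(1).round().astype(int).tolist())
cs=ray(c,[[299,213],[364,213],[364,263],[299,263]],70);m_=cs.mean(0)
print(cs.round(1).tolist(),m_, np.degrees(np.arctan2(*(cs[0]+cs[1]-cs[2]-cs[3])[[1,0]])))
R=Ro.from_euler('xyz',d['o'],degrees=True).as_matrix();print('tool delta',R.T@(m_-d['p']))
J=ray(cam('top'),[[304.9,188.9]],150);print('jug',J)
```

```text
[[311.8, 252.8], [331.2, 252.9], [350.5, 253.1]] [[432.4, -243.7, 84.0], [444.8, -250.2, 84.0], [457.1, -256.6, 84.0]]
220 298 364 [[432.2, -220.3, 70.0], [476.4, -242.9, 70.0]]
230 298 364 [[428.6, -227.1, 70.0], [473.1, -249.8, 70.0]]
240 298 363 [[424.9, -234.0, 70.0], [469.2, -256.6, 70.0]]
198 263 [133, 97, 62, 46, 45, 44, 44, 44, 46, 44, 44, 44, 44, 45, 44, 43, 45, 46, 56, 71, 78, 82, 83, 82, 81, 82, 80, 80, 81, 82, 84, 84, 84, 86, 87, 85, 87, 88, 89, 88, 88, 89, 88, 88, 89, 89, 87, 90, 89, 91, 95, 96, 99, 106, 129, 156, 184, 204, 206, 192, 169, 141, 111, 94, 90, 89, 88, 97, 121, 136, 142, 141, 141, 142, 142]
[[435.7, -216.1, 70.0], [478.3, -237.9, 70.0], [461.6, -273.6, 70.0], [417.1, -250.9, 70.0]] [ 448.18706609 -244.63581764   70.        ] 63.40658166727243
tool delta [ -4.74964001   7.57543243 121.14122655]
jug [[609.36848618  21.27943487 150.        ]]
```

```bash
python3 -m handwheel '[[-0.0048,0.0076,0.03,0],[0,0,0.03,0],[0,0,0.03,0],[0,0,0.03,0],[0,0,0.02,0],[0,0,0.015,0],[0,0,0.004,0],[0,0,0,0],[0,0,0,0]]'
python3 -m handwheel '[[0,0,0,0],[0,0,0,0],[0,0,0,0],[0,0,0,0],[0,0,0,0],[0,0,0,0],[0,0,0,0],[0,0,0,0]]' 0.03 50
python3 -m handwheel '[[0,0,0,0],[0,0,0,0],[0,0,-0.01,0],[0,0,-0.02,0],[0,0,-0.03,0],[0,0,-0.03,0],[0,0,-0.03,0],[0,0,-0.02,0],[0,0,0,0],[0,0,0,0]]'
```

```text
time: 4.55
tool_pos: [449.2, -245.4, 33.5]
tcp_rot: [179.9, 0.0, 62.8]
ft_force: [0.1, -0.2, -0.0]
finger_gap: 85.3
grip_force: 0.0
time: 5.35
tool_pos: [448.9, -245.2, 33.3]
tcp_rot: [179.9, 0.0, 62.8]
ft_force: [-1.4, 0.4, 6.3]
finger_gap: 49.4
grip_force: 52.8
time: 6.35
tool_pos: [448.2, -244.7, 172.1]
tcp_rot: [180.0, 0.0, 62.8]
ft_force: [-0.0, 0.4, -2.4]
finger_gap: 49.5
grip_force: 52.4
```

```bash
python3 -m handwheel '[[0.01,0,-0.005,0],[0.025,0.004,-0.005,0],[0.03,0.004,-0.005,0],[0.03,0.004,0,0],[0.03,0.004,0,0],[0.03,0.004,0,0],[0.025,0.002,0,0],[0.015,0,0,0],[0.005,0,0,0],[0,0,0,0]]'
python3 -m handwheel '[[0,0,0,0],[0,0,0,0]]'
python3 - <<'E'
from h import *
s=r.sense();im=r.snapshot('wrist')[:,:,::-1];cv2.imwrite('pics/w2.png',im);np.savez('w2.npz',p=s['tool_pos'],o=s['tcp_rot'])
cv2.imwrite('pics/top2.png',r.snapshot('top')[:,:,::-1]);cv2.imwrite('pics/scene2.png',r.snapshot('scene')[:,:,::-1])
print(s['tool_pos'],s['tcp_rot'],s['time'])
E
```

```text
time: 7.35
tool_pos: [558.9, -76.6, 186.5]
tcp_rot: [-179.9, 0.0, 62.8]
ft_force: [0.1, -0.5, -1.9]
finger_gap: 49.4
grip_force: 52.3
time: 7.55
tool_pos: [558.9, -78.0, 187.2]
tcp_rot: [-180.0, 0.0, 62.7]
ft_force: [-0.0, -0.8, -2.0]
finger_gap: 49.4
grip_force: 52.3
[558.89037741 -77.96749328 187.24551717] [-1.79996704e+02  1.83152827e-02  6.27197336e+01] 7.55
```

View pics/w2.png

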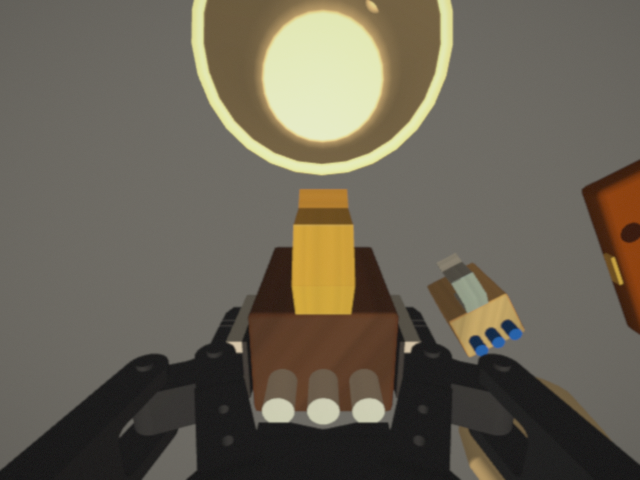

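The rim arc's bottom is near (322,170) and is centred laterally on the hook, whose tongue tip is at (324,190). I'll fit the rim circle and check the hook's position.

Run:
```python
from h import *
from scipy.optimize import least_squares
d=np.load('w2.npz');s=dict(tool_pos=d['p'],tcp_rot=d['o']);c=cam('wrist',s)
im=cv2.imread('pics/w2.png');hsv=cv2.cvtColor(im,cv2.COLOR_BGR2HSV)
m=((hsv[...,2]>190)&(hsv[...,0]>20)&(hsv[...,0]<40)).astype(np.uint8);m[180:]=0
n,l,st,ce=cv2.connectedComponentsWithStats(m);k=1+np.argmax(st[1:,2]);print(st[k])
X=ray(c,np.argwhere(l==k)[:,::-1],150)[:,:2]
f=least_squares(lambda q:np.hypot(*(X-q[:2]).T)-q[2],[609,21,55],loss='soft_l1');print('rim',f.x,np.std(f.fun))
h=np.degrees(0);R=Ro.from_euler('xyz',d['o'],degrees=True).as_matrix()
q=R.T@(np.r_[f.x[:2],150]-d['p']);print('rim centre in tool',q)
# predicted hook features, block centre at tool (0,0,zc)
for zc in (-1.7,):
    for nm,o in dict(tip=(55,0,.5),tipL=(55,9,.5),roofback=(20,0,44.5),topback=(20,25,35),topfront=(-20,25,35)).items():
        T=d['p']+R@np.array([o[0],-o[1],zc-o[2]]);print(nm,proj(c,T).round(1))
```

```text
[ 192    0  260  175 5163]
rim [610.35541449  20.81017733  54.28952828] 1.4479905392131163
rim centre in tool [111.39170277   0.4688859   37.20988446]
tip [[320.2 186.7]]
tipL [[296.6 186.6]]
roofback [[319.4 329. ]]
topback [[241.8 313.1]]
topfront [[249.4 413.7]]
```

```bash
python3 -m handwheel '[[0.007,-0.001,0,0],[0.01,0,0,0],[0.0045,0,0,0],[0,0,0.01,0],[0,0,0.015,0],[0,0,0.01,0],[0,0,0.005,0],[0,0,0,0],[0,0,0,0]]'
python3 - <<'E'
from h import *
s=r.sense();a=r.snapshot('wrist')[:,:,::-1];b=r.snapshot('scene')[:,:,::-1]
cv2.imwrite('pics/w3.png',np.hstack([cv2.resize(a[100:440,170:470],(400,453)),cv2.resize(b[190:360,300:450],(400,453))]))
print(s['tool_pos'],s['ft_force'])
E
```

```text
time: 8.6
tool_pos: [568.3, -57.6, 147.3]
tcp_rot: [-180.0, 0.0, 62.8]
ft_force: [-0.5, 0.1, -1.0]
finger_gap: 49.6
grip_force: 52.3
[568.25380754 -57.56901909 147.29632057] [-0.45722022  0.12259428 -1.01419304]
```

View pics/w3.png

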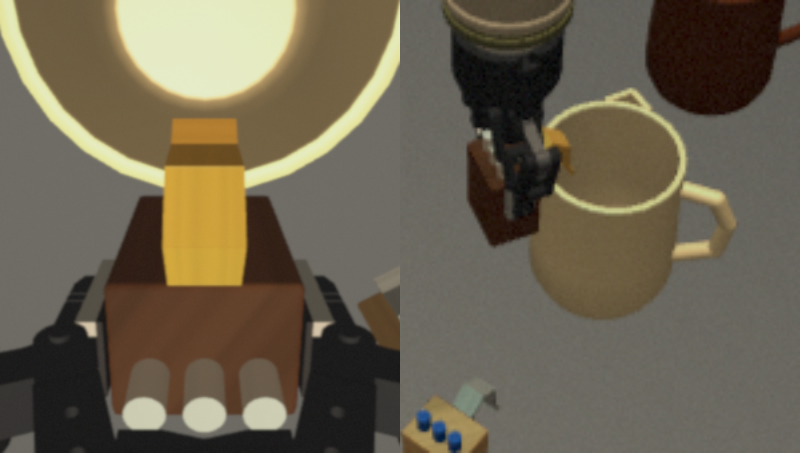

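The tongue is inside the rim and the block is outside it, with no contact force. I'll lower it.

```bash
python3 -m handwheel '[[0,0,0.01,0],[0,0,0.01,0],[0,0,0.008,0],[0,0,0.006,0],[0,0,0.003,0],[0,0,0,0],[0,0,0,0]]'
python3 -m handwheel '[[0,0,0.001,0],[0,0,0.001,0],[0,0,0,0]]'
```

```text
time: 9.4
tool_pos: [568.4, -57.5, 110.5]
tcp_rot: [180.0, 0.0, 62.8]
ft_force: [0.5, -0.5, -1.1]
finger_gap: 49.2
grip_force: 52.5
time: 9.7
tool_pos: [568.7, -57.5, 108.9]
tcp_rot: [179.9, -0.0, 62.8]
ft_force: [0.2, 1.4, 2.0]
finger_gap: 49.3
grip_force: 52.7
```

```bash
python3 -m handwheel '[[0,0,0.0007,0],[0,0,0,0],[0,0,0,0]]'
python3 - <<'E'
from h import *
cv2.imwrite('pics/w4.png',np.hstack([cv2.resize(r.snapshot('wrist')[100:440,170:470,::-1],(400,453)),cv2.resize(r.snapshot('scene')[190:360,300:450,::-1],(400,453))]))
E
```

```text
time: 10.0
tool_pos: [568.9, -57.4, 108.6]
tcp_rot: [179.9, -0.0, 62.8]
ft_force: [-1.2, 0.4, 5.3]
finger_gap: 49.8
grip_force: 53.2
```

View pics/w4.png

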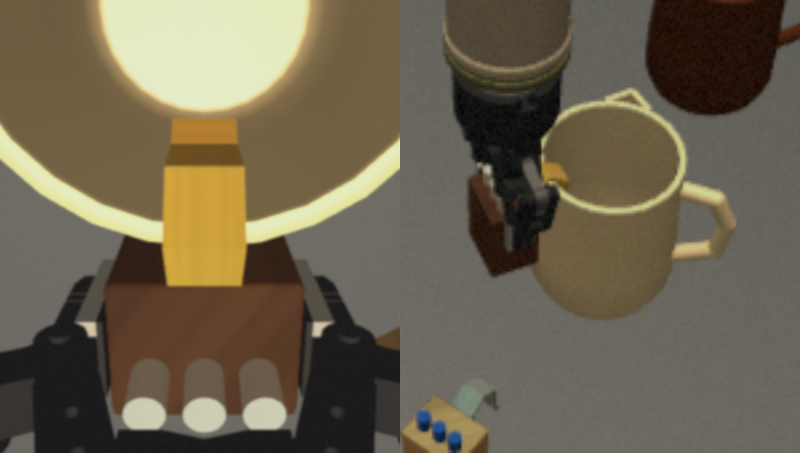

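The hook is on the rim with about 7 N of contact. I'll release in stages.

```bash
python3 -m handwheel '[[0,0,0,0],[0,0,0,0],[0,0,0,0]]' - 20
python3 -m handwheel '[[0,0,0,0],[0,0,0,0],[0,0,0,0],[0,0,0,0],[0,0,0,0],[0,0,0,0]]' 0.056
python3 -m handwheel '[[0,0,0,0],[0,0,0,0],[0,0,0,0],[0,0,0,0],[0,0,0,0],[0,0,0,0]]' 0.08
python3 - <<'E'
from h import *
cv2.imwrite('pics/w5.png',np.hstack([cv2.resize(r.snapshot('wrist')[100:440,170:470,::-1],(400,453)),cv2.resize(r.snapshot('scene')[190:360,300:450,::-1],(400,453))]))
E
```

```text
time: 10.4
tool_pos: [568.9, -57.4, 108.5]
tcp_rot: [179.9, -0.0, 62.8]
ft_force: [-1.3, 0.7, 5.9]
finger_gap: 49.1
grip_force: 53.2
time: 11.0
tool_pos: [568.1, -57.4, 107.4]
tcp_rot: [-180.0, 0.0, 62.8]
ft_force: [-0.4, -0.4, 0.5]
finger_gap: 55.8
grip_force: 0.1
time: 11.6
tool_pos: [568.3, -57.4, 107.6]
tcp_rot: [180.0, -0.0, 62.8]
ft_force: [-1.0, 0.6, 0.3]
finger_gap: 79.9
grip_force: 0.0
```

View pics/w5.png

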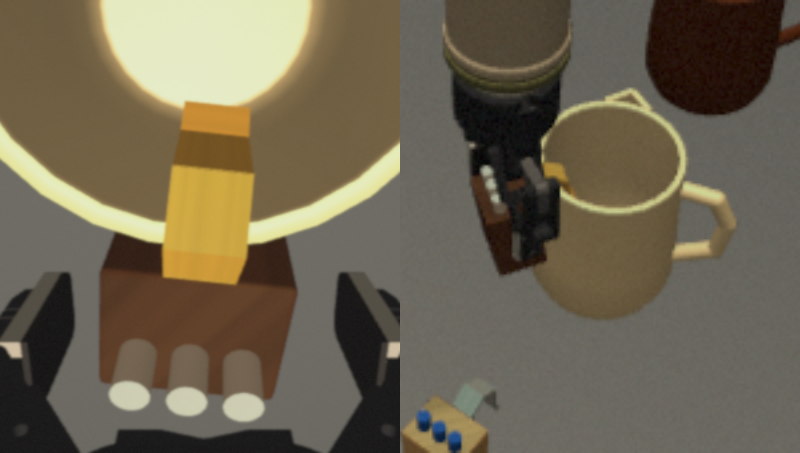

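The block hangs by its hook, leaning against the jug and clear of both fingers. I'll retreat straight up.

```bash
python3 -m handwheel '[[0,0,-0.01,0],[0,0,-0.015,0],[0,0,-0.02,0],[0,0,-0.02,0],[0,0,-0.025,0],[0,0,-0.03,0],[0,0,-0.03,0],[0,0,-0.03,0],[0,0,-0.01,0],[0,0,0,0]]'
python3 -m handwheel '[[-0.02,0,0,0],[-0.03,0,0,0],[-0.04,0,0,0],[-0.04,0,0,0],[-0.03,0,0,0],[-0.01,0,0,0],[0,0,0,0],[0,0,0,0],[0,0,0,0],[0,0,0,0]]'
python3 - <<'E'
from h import *
cv2.imwrite('pics/w6.png',np.hstack([cv2.resize(r.snapshot('wrist')[:,:,::-1],(400,300)),cv2.resize(r.snapshot('scene')[190:360,280:450,::-1],(300,300))]))
t=r.snapshot('top')[:,:,::-1];a=cv2.imread('pics/top0.png')
cv2.imwrite('pics/w7.png',t)
E
```

```text
time: 12.7
tool_pos: [569.4, -57.6, 300.9]
tcp_rot: [179.7, -0.1, 62.8]
ft_force: [-0.6, -0.4, -0.2]
finger_gap: 79.9
grip_force: 0.0
time: 13.7
tool_pos: [491.0, -207.5, 297.4]
tcp_rot: [-180.0, -0.0, 62.9]
ft_force: [-0.3, 0.4, -0.2]
finger_gap: 79.8
grip_force: 0.0
```

View pics/w6.png

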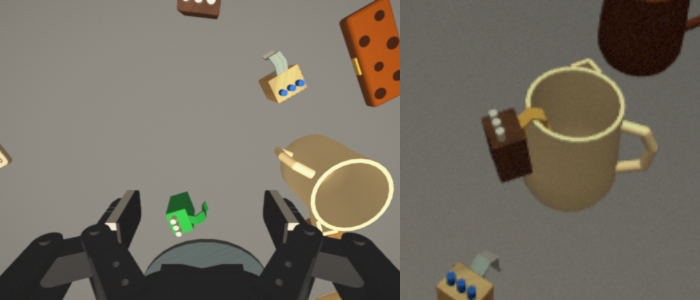

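The block hangs outside the cream jug by its hook, the jug is upright, and the other objects look undisturbed. Handing in.

```bash
python3 -c "
from bench import r
print(r.hand_in())"
```

```text
the job is handed in; nothing more can be done
None
```

The walnut chalk block hangs by its brass hook on the outside of the cream jug, clear of the table; the arm was withdrawn and the job handed in at about 14 s, with no verdict returned.

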